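Close the integrating sphere's port with the pinch-tab dust cap

ROBOT

A 6-joint arm with a two-finger parallel gripper is mounted at the origin on the work surface. World frame = base frame: x ahead of the robot, y to its left, z up, the work surface at z = 0. Lengths are in m, angles in rad, forces in N, time in s.
With the tool pointing down it reaches from about 0.425 to 0.95 m from the base axis. Payload 3.5 kg.
Tool frame: the origin (TCP) lies midway between the tips of the shut fingers; the grasp point (between the pads) lies ctrl.grasp_offset behind it (ctrl.grasp_offset is the distance from the TCP to the grasp point, in m); x points along the fingers, y is the direction in which the jaws open and shut, and the axes are right-handed (so a half turn about x gives the same grasp; the last joint's range is limited). The gripper opens to 85 mm and grips with 20 to 120 N. Pads are 22 mm wide; open, the fingers measure 114 mm over their backs; the gripper's body (76 mm by 85 mm) begins 54 mm behind the grasp point. The pads swing forward as they close: fully open they stand 13 mm farther back than shut.
Start: joints at [1.108, 0.286, 1.577, -0, 1.279, -0.15], TCP at [0.208, 0.642, 0.231] pointing down, gripper open.
Joint ranges: [-2.77, 2.77], [-0.9, 2.22], [0.21, 2.48], [-1.53, 4.67], [0.24, 2.81], [-2.84, 2.84]. Speed limits (rad/s): [2.79, 2.79, 3.14, 3.14, 3.14, 3.14].

INTERFACE

Orientations are given as a unit quaternion [x, y, z, w].
In Python, from plant import readout, read_camera, sign_off, ctrl gives the robot as it stands.
- The arm moves only by the tool drive_tool, never from a script. Its argument "steps" is a list of rows, each a list of 5 numbers: the shift along the tool's x, y, z in cm, then the turn about the tool's x in degrees, then the opening, from 0 (shut) to 1 (fully open). A call has 1 to 10 rows; each row shifts and turns the commanded pose from where the row before left it, along the tool's axes as they then stand; what a row does not reach is not made up. A row lasts 1/10 s, in which the tool goes at most 50 mm and 8.59 degrees, less where a joint would pass 70% of its speed; a pose out of reach is approached as far as the arm can. A call is refused whole if a number of a shift passes 5 or a number of a turn 8.59, either way. A call with a gripper value outside its range is refused whole. The fingers move at their own pace and stop on an object; "force" is the grip in N (left out, the last holds). Time passes only in rows, so rows that do not move let the fingers close. It gives the time, the measured TCP pose, the force and the opening at its end, in the units of the state.
- readout.get_state(): the state, without advancing time (a new reading comes with each control period).
- read_camera(name): name is "side" or "top" or "wrist"; returns a dict with "frame" (420x560x3 uint8, red, green, blue), "vertical_fov" (degrees; the focal length in pixels is half the picture's height over the tangent of half this angle, whatever the lens; pixels are square), "cx", "cy" (the principal point, pixels), "k1" (the pictures are not rectified: a ray, as slopes to the right and down, at radius r is drawn at 1 + k1 r^2 times it, then the intrinsics apply), "eye" and "orientation" of the camera in the world. Camera axes: x right, y up, looking along -z (the intrinsics and any distortion apply to the point x, -y, -z); pixel columns grow to the right and rows downward; lengths in m; the calibration is good to about 2 mm. A picture is of the moment at which its call begins. There is no depth.
- sign_off(): hands the job in, once; it reports no verdict.
The state is a dict: "time": time; "qpos": joint angles; "dq": joint speeds; "joint_efforts": joint torques, N m; "eef_pos": TCP position; "tcp_rot": TCP orientation; "contact_force": force on the tool from outside, world axes, zero at the start; "wrist_torque": the same for the moment, N m; "opening": opening from 0.0 (shut) to 1.0 (fully open).
Only numpy, scipy, OpenCV 4.12 (cv2) and the standard library are available. Lean on these libraries where they do the work, as an engineer would, in place of code of your own. Each camera call takes 0.05 s, during which the arm holds its last target. There are 200 camera calls.

TASK

Close the open port on top of the small green sphere with the black dust cap. Lift the cap out of the foam by its grip bar and put it down somewhere to change your grip, then pinch its two orange tabs fully in, set it straight down on the port without forcing it until its head lies flush on the rim, and let the tabs spring out under the rim. Leave everything else where it is.

Things in the scene. Friction and masses are not known exactly. Their poses are not given: they have to be found in the camera images.
- dust_cap: black dust cap, 67 mm tall, about 150 g, upright in either foam recess. Origin: centre of its underside, z up. Round spigot, diameter 51, z 0 to 18 mm, bottom edge chamfered; head, diameter 62, z 18 to 44, with two flats at x = +-26.5; grip bar on top, z 44 to 67. An orange tab stands out of each flat, finger face 24 mm wide (y), z 21 to 41
- grip_bar (a point): middle of the cap's grip bar, 56 mm above the cap's origin; the bar is 40 mm along the cap's x, 12 mm thick along its y, 23 mm tall
- tab_a (a joint): how far the tab on the cap's +x side is pressed in, m: 0 free (finger faces 67 mm apart), 0.006 fully in (55 mm apart); spring 1.7 N rising to 8.3 N. The tab carries a square latch nose, 14 mm wide, z 3 to 8.5 mm on the spigot: free, it reaches x = 30.5; fully in, it is wholly inside the spigot. With the tabs free the noses cannot pass the rim
- tab_b (a joint): the same for the tab on the cap's -x side
- cap_seat (a point): point on the cap's axis at the underside of its head (18 mm above its origin); it lies on the rim's top when the cap is home
- sphere: small green integrating sphere, 160 mm across, fixed on a 170 x 180 mm base plate; origin: centre of the underside of the plate. A flange 180 mm across runs round its middle at 118 mm height, a black detector head reaches 134 mm out to its -y side at 142 mm height; nothing stands above the port
- port (a point): centre of the open port at the top face of its aluminium rim, 199 mm above the table, facing straight up. The rim is 82 mm across; its bore is 55 mm wide and 8 mm deep, then widens to 69 mm for 15 mm more. The cap fits at any yaw; with the tabs in, its spigot has 2 mm play all round
- case: black accessory case, 250 (x) x 160 (y) x 52 mm, fixed, lid folded back flat on its +y side (30 mm high). Origin: centre of its underside. Grey foam, top at 52 mm, with two recesses 73 mm across, floor at 8 mm, centred at x = +-52, y = 0, one for the cap, one for the white plug; their heads lie level with the foam, so only the cap's bar and the plug's knob stand out
- mat: blue-grey rubber mat with a red edge, 340 (x) x 170 (y) x 3 mm, fixed. Origin: centre of its underside. A computer mouse lies on its +x end; its middle is free
- white_plug: aluminium and white reference plug with a round white knob, in the other recess; not to be used. Origin: centre of its underside
- mouse: black computer mouse, 108 x 60 x 34 mm, on the far end of the mat; bystander
- diffuser: white lamp dome, diameter 76, 55 mm tall; bystander
- led_module: LED on a black finned heat sink, 70 x 70 x 39 mm; bystander
- light_meter: grey hand-held light meter, 150 x 62 x 37 mm; bystander
- screwdriver: screwdriver with a red handle, 200 mm; bystander
Not all that is in view belongs to the job. Leave any brown look-alike of the dust_cap alone.

How it is judged:
By the outcome, as a careful person would: the job done as asked, in the order asked, and still so for the second after the job is handed in, with the robot touching nothing.
It also fails if it takes over 58 s, if anything falls off the work surface, if the arm or the gripper's body presses on something with over 40 N, if the wrist force passes 120 N, or if a joint passes its speed limit or range.

## Working session

There is one attempt and no reset: what is moved stays moved. The work goes in short steps, Python scripts to look and compute and a tool call to move; the robot and the scene stay as the last step left them, time stands still between calls to the robot, and variables do not carry over. Pictures are saved under pics/ and viewed, about 8 in all and at most 12, crops included, and the job is handed in when it is done.

Besides the shell and the picture viewer there is one more tool, called as a command line: name --pt "numbers of a row" for each row, then --argument value for the rest. drive_tool: Moves the arm, as the interface text tells. Its arguments: {"type":"object","properties":{"steps":{"type":"array","items":{"type":"array","items":{"type":"number"}}},"force":{"type":"number"}},"required":["steps"]}

```bash
mkdir -p pics
cat > h.py <<'E'
import numpy as np, cv2
from scipy.spatial.transform import Rotation as R
from plant import readout, read_camera, sign_off, ctrl
def snap(name,fn):
    d=read_camera(name); cv2.imwrite(f'pics/{fn}.png',d['frame'][:,:,::-1]); np.save(f'pics/{fn}.npy',d,allow_pickle=True); return d
def load(fn): return np.load(f'pics/{fn}.npy',allow_pickle=True).item()
def K(d):
    f=210/np.tan(np.radians(d['vertical_fov'])/2); return np.array([[f,0,d['cx']],[0,f,d['cy']],[0,0,1]])
def ray(d,uv):
    p=cv2.undistortPoints(np.array(uv,float).reshape(-1,1,2),K(d),np.array([d['k1'],0,0,0.]))[:,0] if 0 else None
    u=np.array(uv,float).reshape(-1,2); k=K(d); q=(u-k[:2,2])/k[0,0]; s=q.copy()
    for _ in range(30): s=q/(1+d['k1']*(s**2).sum(1,keepdims=True))
    v=np.c_[s[:,0],-s[:,1],-np.ones(len(s))]
    return R.from_quat(d['orientation']).apply(v)
def plane(d,uv,z):
    v=ray(d,uv); e=np.array(d['eye']); return e+v*((z-e[2])/v[:,2])[:,None]
def proj(d,P):
    c=R.from_quat(d['orientation']).inv().apply(np.atleast_2d(P)-np.array(d['eye'])); s=np.c_[c[:,0],-c[:,1]]/-c[:,2:]
    s=s*(1+d['k1']*(s**2).sum(1,keepdims=True)); k=K(d); return s*k[0,0]+k[:2,2]
E
python3 - <<'E'
from h import *
a=snap('top','top0');b=snap('side','side0')
for d in(a,b): print({k:v for k,v in d.items() if k!='frame'})
print(readout.get_state()); print([ (k,getattr(ctrl,k)) for k in dir(ctrl) if k[0]!='_'])
cv2.imwrite('pics/both.png',cv2.resize(a['frame'][:,:,::-1],(800,600)))
E
```

```text
{'vertical_fov': 52.72060778524035, 'cx': 281.56712628904535, 'cy': 211.58053378478456, 'k1': -0.11084551937268126, 'eye': array([ 0.44351613, -0.10886204,  1.34297585]), 'orientation': array([-0.02988343,  0.03303182,  0.71222774, -0.70053375])}
{'vertical_fov': 53.932731152792854, 'cx': 281.91586565500825, 'cy': 212.1458767069347, 'k1': -0.12814205136691836, 'eye': array([ 0.49768607, -1.3147855 ,  0.92933219]), 'orientation': array([ 0.48025787, -0.00926936,  0.00166957,  0.87707678])}
{'time': 0.1, 'qpos': array([ 1.10799451e+00,  2.87161382e-01,  1.57804300e+00, -2.82286092e-06,
        1.27863034e+00, -1.49990919e-01]), 'dq': array([ 1.55949927e-05, -2.71084753e-03, -3.37930140e-03,  2.38071101e-03,
       -1.95329085e-03, -9.07100686e-04]), 'joint_efforts': array([ 1.29129112e-03, -4.07294261e+01, -2.93698955e+01, -1.23265395e-04,
        3.44017142e-03, -1.24217181e-06]), 'eef_pos': array([0.20741335, 0.64170547, 0.23002259]), 'tcp_rot': array([ 0.10938858,  0.69871333, -0.1109007 ,  0.69823696]), 'contact_force': array([-0.24120359, -0.68898187,  0.09410005]), 'wrist_torque': array([-0.01084616, -0.03905116, -0.01747943]), 'opening': 0.9992307744500801}
[('Unreachable', <class 'plant.Unreachable'>), ('grasp_offset', 0.0187)]
```

View pics/both.png

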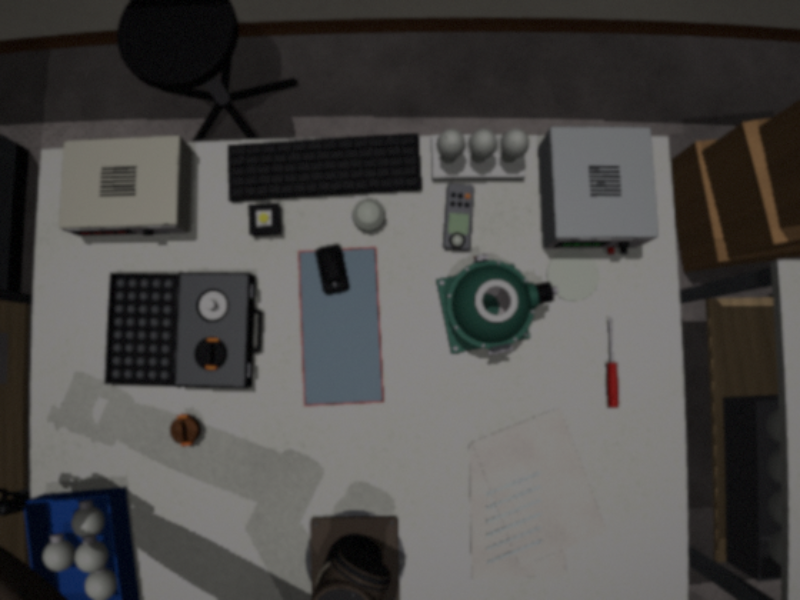

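View pics/side0.png

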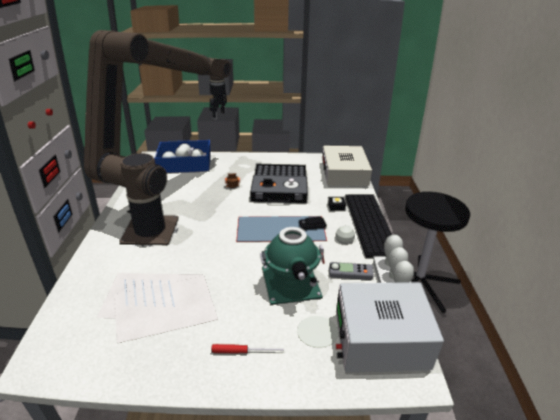

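Top view (800x600): the case is at (180,330), with the white plug at (212,305). The black cap with orange tabs is in the foam at (210,353). The mat is at (342,327), with the mouse on its far end at (332,270). The port is at (497,300). There are two candidates for the cap. The one at (210,353) is black and in a foam recess, which fits the description. The one at (185,430) is brown and on the table, so it is the look-alike. I'll confirm with an enlarged crop and measure.

Run:
```python
from h import *
d=load('top0');f=d['frame'];g=f[:,:,::-1]
e=np.clip(g.astype(float)*2.2,0,255).astype(np.uint8)
c1=cv2.resize(e[180:320,70:190],(480,560),interpolation=cv2.INTER_CUBIC)   # x4
c2=cv2.resize(e[180:250,300:390],(320,249),interpolation=cv2.INTER_CUBIC)
o=np.zeros((560,800,3),np.uint8);o[:,:480]=c1;o[:249,480:]=c2
m=load('side0')['frame'][:,:,::-1]; c3=cv2.resize(m[155:205,240:320],(320,200),interpolation=cv2.INTER_CUBIC);o[300:500,480:]=c3
cv2.imwrite('pics/crop.png',o)
hsv=cv2.cvtColor(f,cv2.COLOR_RGB2HSV)
def blobs(mask,name,z,mn=15):
    n,l,s,c=cv2.connectedComponentsWithStats(mask.astype(np.uint8))
    for i in range(1,n):
        if s[i,4]>=mn: print(name,s[i],c[i].round(1),plane(d,c[i],z)[0].round(4))
H,S,V=[hsv[...,i].astype(int) for i in range(3)]
blobs((H>4)&(H<22)&(S>150)&(V>50),'orange',.05,5)
print('blue mat');blobs((H>90)&(H<115)&(S>40)&(V>60),'mat',.003,500)
blobs((S<40)&(V>100),'white',.199,60)
for p in [(210,353),(212,305),(497,300),(332,270),(185,430),(495,303)]:
  u=np.array(p)*.7; print(p,hsv[int(u[1]),int(u[0])],plane(d,u,.05)[0].round(3),plane(d,u,.199)[0].round(3))
```

```text
orange [144 237   9   3  23] [148.3 238. ] [0.4839 0.296  0.05  ]
orange [143 255   9   4  27] [147.1 256.4] [0.4276 0.2994 0.05  ]
orange [121 291  17  20 147] [129.2 299.6] [0.296  0.3557 0.05  ]
blue mat
mat [ 211  175   55  107 4676] [238.7 232.6] [0.4987 0.0208 0.003 ]
white [   21    89   460   331 98089] [275.  264.1] [ 0.4042 -0.0948  0.199 ]
white [333  91  12  11  98] [338.4  96.4] [ 0.8676 -0.2797  0.199 ]
white [356  91  11  11  97] [361.1  96.3] [ 0.8678 -0.3442  0.199 ]
white [310  92  12  10  97] [315.4  96.6] [ 0.8677 -0.2151  0.199 ]
white [320 103  16  21 118] [327.1 116.7] [ 0.809  -0.2461  0.199 ]
white [ 545  182   15  238 2249] [554.4 283.4] [ 0.329  -0.8835  0.199 ]
white [333 196  29  29 355] [347.1 210.2] [ 0.5465 -0.2931  0.199 ]
white [140 204  18  19 254] [148.5 213.2] [0.547  0.2493 0.199 ]
white [ 31 385  11  12 106] [ 36.3 390.3] [0.0579 0.5753 0.199 ]
white [ 54 385  12  13 124] [ 59.2 391.1] [0.0587 0.5063 0.199 ]
white [ 97 385  55  35 903] [115.9 407.7] [0.0185 0.3438 0.199 ]
white [ 61 405  11  13 110] [ 65.9 411.1] [0.0034 0.4887 0.199 ]
(210, 353) [150  85   6] [0.456 0.3   0.05 ] [0.455 0.253 0.199]
(212, 305) [  0   2 125] [0.56  0.296 0.05 ] [0.546 0.25  0.199]
(497, 300) [81 56 32] [ 0.56 -0.32  0.05] [ 0.547 -0.295  0.199]
(332, 270) [150  16  16] [0.631 0.035 0.05 ] [0.61  0.018 0.199]
(185, 430) [ 12 182  21] [0.292 0.355 0.05 ] [0.309 0.301 0.199]
(495, 303) [ 84 149  24] [ 0.554 -0.315  0.05 ] [ 0.541 -0.291  0.199]
```

View pics/crop.png

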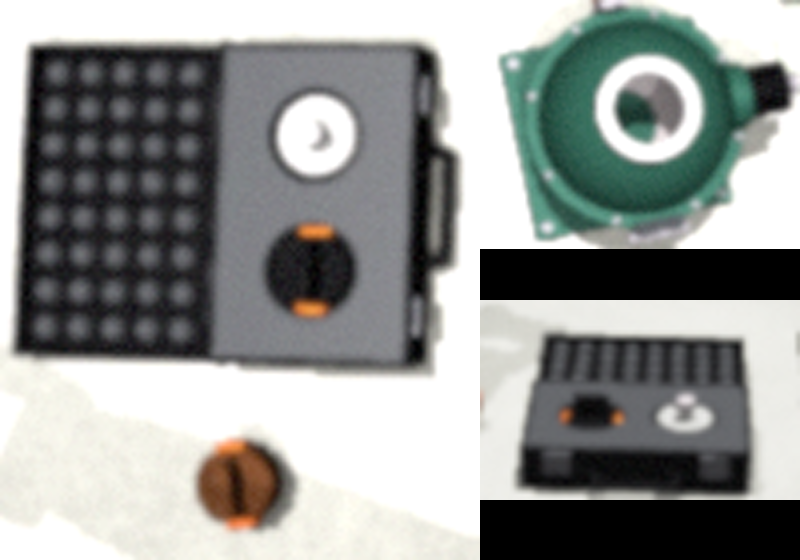

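The crop confirms it: black cap with orange tabs and a black bar in the recess at top px (147,247), and the brown look-alike loose on the table at (129,300). Next I'll work out the axes and refine the centres.

```bash
cat >> h.py <<'E'
def plan(t,jaw=None):
    """jaw: world angle deg of jaw axis. prints turn about tool x (deg), then shift in cm in the axes after the turn"""
    s=readout.get_state(); r=R.from_quat(s['tcp_rot']); M=r.as_matrix(); y=M[:,1]
    a=np.degrees(np.arctan2(y[1],y[0])); tr=0
    if jaw is not None:
        dw=(jaw-a+90)%180-90; tr=-dw      # tool x is down
        r=r*R.from_euler('x',tr,degrees=True)
    print('jaw now',a.round(2),'turn',round(tr,2),'shift cm',(r.inv().apply(np.array(t)-s['eef_pos'])*100).round(2),'tool x',M[:,0].round(3),'z',M[:,2].round(3),'t',s['time'],'q6',s['qpos'][5].round(2),'tcp',s['eef_pos'].round(4),'F',s['contact_force'].round(1),'op',round(s['opening'],3))
def ringfit(d,z,near,v=100,lo=.03,hi=.05):
    g=cv2.cvtColor(d['frame'],cv2.COLOR_RGB2HSV); m=((g[...,1]<70)&(g[...,2]>v)).astype(np.uint8)
    cs,_=cv2.findContours(m,cv2.RETR_LIST,cv2.CHAIN_APPROX_NONE); out=[]
    for c in cs:
        if len(c)<20: continue
        P=plane(d,c[:,0],z)[:,:2]; A=np.c_[2*P,np.ones(len(P))]; q=np.linalg.lstsq(A,(P**2).sum(1),rcond=None)[0]
        rad=np.sqrt(q[2]+q[:2]@q[:2]); res=np.std(np.hypot(*(P-q[:2]).T)-rad)
        if np.hypot(*(q[:2]-near))<.08 and rad<.06: out.append((len(c),q[:2].round(4),rad.round(4),res.round(4)))
    return out
E
python3 - <<'E'
from h import *
d=load('top0')
for v in(60,80,100): print(ringfit(d,.199,[.546,-.293],v))
s=load('side0')
for v in(60,100,140): print('side',ringfit(s,.199,[.546,-.293],v))
# mat corners
h=cv2.cvtColor(d['frame'],cv2.COLOR_RGB2HSV); m=((h[...,0]>90)&(h[...,0]<115)&(h[...,1]>40)&(h[...,2]>60)).astype(np.uint8)
c=max(cv2.findContours(m,0,2)[0],key=cv2.contourArea); print('mat',plane(d,cv2.boxPoints(cv2.minAreaRect(c)),.003).round(3))
# tabs in side
h=cv2.cvtColor(s['frame'],cv2.COLOR_RGB2HSV);m=((h[...,0]>4)&(h[...,0]<22)&(h[...,1]>150)&(h[...,2]>60)).astype(np.uint8)
n,l,st,ce=cv2.connectedComponentsWithStats(m)
for i in range(1,n):
    if 150<ce[i,1]<210: print(st[i],ce[i].round(1),plane(s,ce[i],.049).round(4))
plan([.456,.298,.20],86.5)
E
```

```text
[(56, array([ 0.5459, -0.2921]), np.float64(0.0231), np.float64(0.0044)), (88, array([ 0.5472, -0.2934]), np.float64(0.0422), np.float64(0.0008))]
[(57, array([ 0.5476, -0.2927]), np.float64(0.0267), np.float64(0.002)), (84, array([ 0.5471, -0.2934]), np.float64(0.0404), np.float64(0.0008))]
[(60, array([ 0.5475, -0.2929]), np.float64(0.0287), np.float64(0.0019)), (80, array([ 0.547 , -0.2931]), np.float64(0.0387), np.float64(0.0006))]
side []
side [(35, array([ 0.5498, -0.2918]), np.float64(0.0204), np.float64(0.004))]
side [(40, array([ 0.5488, -0.2949]), np.float64(0.0263), np.float64(0.0011))]
mat [[ 0.677  0.112  0.003]
 [ 0.682 -0.051  0.003]
 [ 0.352 -0.063  0.003]
 [ 0.347  0.097  0.003]]
[226 178  13   4  41] [231.9 179.4] [[0.2973 0.3322 0.049 ]]
[261 183   2   2   4] [261.5 183.5] [[0.4324 0.2965 0.049 ]]
[273 183   2   2   4] [273.5 183.5] [[0.4857 0.2979 0.049 ]]
jaw now 72.08 turn -14.42 shift cm [  3.05 -32.78  26.91] tool x [-0.001 -0.002 -1.   ] z [ 0.951 -0.308 -0.   ] t 0.1 q6 -0.15 tcp [0.2074 0.6417 0.23  ] F [-0.2 -0.7  0.1] op 0.999
```

drive_tool --pt "0 0 0 -7.2 1" --pt "0 0 0 -7.2 1" --pt "0 -4.1 3.3 0 1" --pt "0.5 -4.1 3.4 0 1" --pt "0.5 -4.1 3.4 0 1" --pt "0.5 -4.1 3.4 0 1" --pt "0.5 -4.1 3.4 0 1" --pt "0.5 -4.1 3.4 0 1" --pt "0.5 -4.1 3.3 0 1" --pt "0 -4.1 3.3 0 1"

```text
time: 1.1
eef_pos: [0.4411, 0.3169, 0.202]
tcp_rot: [0.021, 0.707, -0.022, 0.706]
contact_force: [0.0, 0.9, 0.6]
opening: 1.002
```

Run:
```python
from h import *
d=snap('wrist','w1'); plan([.456,.298,.20],86.5); print(d['eye'],d['orientation'],d['k1'])
h=cv2.cvtColor(d['frame'],cv2.COLOR_RGB2HSV);m=((h[...,0]>4)&(h[...,0]<22)&(h[...,1]>150)&(h[...,2]>60)).astype(np.uint8)
n,l,st,ce=cv2.connectedComponentsWithStats(m)
for i in range(1,n):
    if st[i,4]>30: print(st[i],ce[i].round(1),plane(d,ce[i],.049).round(4))
```

```text
jaw now 86.2 turn -0.3 shift cm [ 0.25 -1.3   1.12] tool x [ 0.002 -0.005 -1.   ] z [ 0.998 -0.066  0.002] t 1.15 q6 -1.08 tcp [0.4456 0.3117 0.2024] F [ 2.9 -3.1 -0.2] op 0.996
[0.36122712 0.32184199 0.34455095] [-0.11497914 -0.10727597  0.67673128  0.71924018] -0.007343651521503961
[319   0  20  43 154] [329.2  23.3] [[0.2939 0.3668 0.049 ]]
[289   0  71  69 518] [324.9  50.6] [[0.3147 0.3627 0.049 ]]
[253 175  25   9 200] [265.  179.5] [[0.4258 0.3019 0.049 ]]
[255 233  23   6 105] [266.4 236. ] [[0.4861 0.2987 0.049 ]]
```

View pics/w1.png

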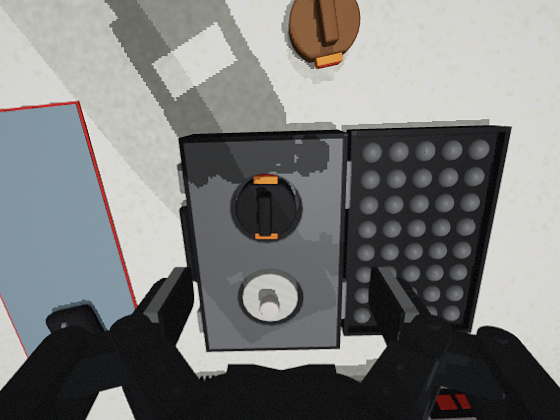

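The wrist picture shows the cap at (266,208) with its bar along the image column. The arm was still moving, so I'll settle over the cap and remeasure.

drive_tool --pt "1 0 0 0 1" --pt "1 0 0 0 1" --pt "0 0 0 0 1" --pt "0 0 0 0 1"

```text
time: 1.55
eef_pos: [0.4397, 0.32, 0.1822]
tcp_rot: [0.021, 0.707, -0.021, 0.706]
contact_force: [-0.4, -0.8, 0.1]
opening: 1.005
```

```bash
cat >> h.py <<'E'
def tabs(d,z,mn=20):
    h=cv2.cvtColor(d['frame'],cv2.COLOR_RGB2HSV);m=((h[...,0]>4)&(h[...,0]<22)&(h[...,1]>150)&(h[...,2]>60)).astype(np.uint8)
    n,l,st,ce=cv2.connectedComponentsWithStats(m)
    for i in range(1,n):
        if st[i,4]>mn: print('tab',st[i],ce[i].round(1),plane(d,ce[i],z)[0].round(4))
E
python3 - <<'E'
from h import *
d=snap('wrist','w2'); plan([.456,.299,.057],86.7); tabs(d,.050)
# bar: dark region edges in grey? print plug white ring for cross check
print(ringfit(d,.052,[.56,.296],100), ringfit(load('top0'),.052,[.56,.296],80))
E
```

```text
jaw now 86.61 turn -0.09 shift cm [12.59 -2.01  1.71] tool x [-0.001 -0.    -1.   ] z [ 0.998 -0.059 -0.001] t 1.6 q6 -1.07 tcp [0.4401 0.3201 0.1829] F [0.1 1.  0.1] op 1.001
tab [320   0  20  39 163] [330.6  21.6] [0.296  0.3675 0.05  ]
tab [287   0  76  67 607] [324.8  49.3] [0.3155 0.3626 0.05  ]
tab [248 181  27  10 230] [261.3 185.8] [0.4256 0.3024 0.05  ]
tab [250 242  25   7 122] [262.8 245.6] [0.486  0.2991 0.05  ]
[(89, array([0.6226, 0.3108]), np.float64(0.0189), np.float64(0.0048)), (25, array([0.6083, 0.277 ]), np.float64(0.0037), np.float64(0.0014)), (21, array([0.6058, 0.2832]), np.float64(0.0035), np.float64(0.0011)), (51, array([0.5627, 0.2952]), np.float64(0.0087), np.float64(0.0027)), (154, array([0.5592, 0.297 ]), np.float64(0.0305), np.float64(0.0004)), (195, array([0.5597, 0.2971]), np.float64(0.0383), np.float64(0.0005))] [(53, array([0.5598, 0.2948]), np.float64(0.0298), np.float64(0.0007))]
```

drive_tool --pt "0 -2.0 1.7 0 1" --pt "3.5 0 0 0 1" --pt "3.5 0 0 0 1" --pt "2.5 0 0 0 1" --pt "0 0 0 0 1" --pt "0 0 0 0 1"

```text
time: 2.2
eef_pos: [0.4568, 0.2988, 0.0888]
tcp_rot: [0.021, 0.707, -0.021, 0.707]
contact_force: [0.9, -0.0, -0.3]
opening: 0.996
```

Run:
```python
from h import *
plan([.456,.299,.057],86.9)
```

```text
jaw now 86.55 turn -0.35 shift cm [ 3.18  0.02 -0.08] tool x [ 0.  0. -1.] z [ 0.998 -0.06   0.   ] t 2.2 q6 -1.12 tcp [0.4568 0.2988 0.0888] F [ 0.9 -0.  -0.3] op 0.996
```

drive_tool --pt "1.6 0 -0.1 0 1" --pt "1.6 0 0 0 1" --pt "0 0 0 0 0" --pt "0 0 0 0 0" --pt "0 0 0 0 0" --pt "0 0 0 0 0" --pt "0 0 0 0 0" --pt "0 0 0 0 0" --pt "0 0 0 0 0" --force 40

```text
time: 3.1
eef_pos: [0.4564, 0.2984, 0.057]
tcp_rot: [0.022, 0.706, -0.021, 0.707]
contact_force: [-0.7, 1.6, 2.5]
opening: 0.132
```

Run:
```python
from h import *
plan([.456,.299,.18])
```

```text
jaw now 86.47 turn 0 shift cm [-12.3    0.07  -0.03] tool x [ 0.001  0.001 -1.   ] z [ 0.998 -0.062  0.001] t 3.1 q6 -1.12 tcp [0.4564 0.2984 0.057 ] F [-0.7  1.6  2.5] op 0.132
```

drive_tool --pt "-1 0 0 0 0" --pt "-2.5 0 0 0 0" --pt "-3 0 0 0 0" --pt "-3.5 0 0 0 0" --pt "-2 0 0 0 0" --pt "0 0 0 0 0" --pt "0 0 0 0 0"

```text
time: 3.8
eef_pos: [0.4552, 0.2978, 0.1756]
tcp_rot: [0.022, 0.707, -0.022, 0.706]
contact_force: [0.3, -0.5, -2.1]
opening: 0.133
```

Run:
```python
from h import *
d=snap('wrist','w3');snap('side','s3'); plan([.47,.02,.18]); z=.177-.049+.041
tabs(d,.16)
```

```text
jaw now 86.48 turn 0 shift cm [ -0.57 -27.6    3.26] tool x [-0.004 -0.002 -1.   ] z [ 0.998 -0.061 -0.004] t 3.9 q6 -1.12 tcp [0.4544 0.2974 0.1739] F [ 1.   0.2 -2.4] op 0.13
tab [314   0  76  45 706] [351.2  27.4] [0.3416 0.3367 0.16  ]
tab [355   0  18  11  84] [364.8   5.5] [0.3333 0.3428 0.16  ]
tab [271 191  22   3  64] [281.8 192. ] [0.4173 0.3004 0.16  ]
tab [259 194  46  23 789] [281.6 207.4] [0.4259 0.2998 0.16  ]
```

View pics/w3.png

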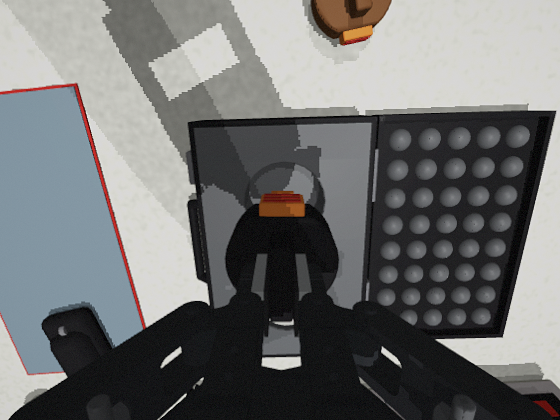

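The cap is lifted: it hangs from the fingers at (281,240), and its recess at (285,190) is empty. Next I'll carry it to the middle of the mat.

drive_tool --pt "0 -2 0.3 0 0" --pt "0 -4 0.5 0 0" --pt "0 -4 0.5 0 0" --pt "0 -4 0.5 0 0" --pt "0 -4 0.5 0 0" --pt "0 -4 0.5 0 0" --pt "0 -3.5 0.4 0 0" --pt "0 -2.1 0.1 0 0" --pt "0 0 0 0 0" --pt "0 0 0 0 0"

```text
time: 4.9
eef_pos: [0.4708, 0.0206, 0.1747]
tcp_rot: [0.023, 0.708, -0.022, 0.706]
contact_force: [0.2, -0.2, -2.1]
opening: 0.129
```

Run:
```python
from h import *
plan([.47,.02,.055])
```

```text
jaw now 86.4 turn 0 shift cm [11.97 -0.07 -0.04] tool x [-0.003  0.001 -1.   ] z [ 0.998 -0.063 -0.003] t 4.9 q6 -1.68 tcp [0.4708 0.0206 0.1747] F [ 0.2 -0.2 -2.1] op 0.129
```

drive_tool --pt "3 0 0 0 0" --pt "4 0 0 0 0" --pt "3 0 0 0 0" --pt "1.5 0 0 0 0" --pt "0.3 0 0 0 0" --pt "0 0 0 0 0" --pt "0.2 0 0 0 0" --pt "0 0 0 0 0"

```text
time: 5.7
eef_pos: [0.4727, 0.0207, 0.0573]
tcp_rot: [0.022, 0.706, -0.022, 0.708]
contact_force: [-1.0, -0.3, -2.1]
opening: 0.128
```

drive_tool --pt "0.2 0 0 0 0" --pt "0.1 0 0 0 0" --pt "0.1 0 0 0 0" --pt "0 0 0 0 0"

```text
time: 6.1
eef_pos: [0.4717, 0.0205, 0.0522]
tcp_rot: [0.022, 0.707, -0.022, 0.707]
contact_force: [-0.1, 0.1, -2.0]
opening: 0.129
```

drive_tool --pt "0.1 0 0 0 0" --pt "0 0 0 0 0"

```text
time: 6.3
eef_pos: [0.472, 0.0206, 0.0519]
tcp_rot: [0.022, 0.707, -0.022, 0.707]
contact_force: [-1.7, 1.0, 3.7]
opening: 0.131
```

drive_tool --pt "0 0 0 0 1" --pt "0 0 0 0 1" --pt "0 0 0 0 1" --pt "0 0 0 0 1" --pt "-1 0 0 0 1" --pt "-3 0 0 0 1" --pt "-4 0 0 0 1" --pt "-4 0 0 0 1" --pt "0 0 0 0 1" --pt "0 0 0 0 1"

```text
time: 7.3
eef_pos: [0.4726, 0.0204, 0.173]
tcp_rot: [0.022, 0.706, -0.022, 0.708]
contact_force: [0.1, -0.5, -1.5]
opening: 1.001
```

drive_tool --pt "0 0 0 8.5 1" --pt "0 0 0 8.5 1" --pt "0 0 0 8.5 1" --pt "0 0 0 8.5 1" --pt "0 0 0 8.5 1" --pt "0 0 0 8.5 1" --pt "0 0 0 8.5 1" --pt "0 0 0 8.5 1" --pt "0 0 0 8.5 1" --pt "0 0 0 8.5 1"

```text
time: 8.3
eef_pos: [0.4704, 0.0208, 0.1691]
tcp_rot: [0.494, 0.506, -0.496, 0.504]
contact_force: [0.2, -0.2, 0.2]
opening: 0.996
```

drive_tool --pt "0 0 0 5 1" --pt "0 0 0 0 1" --pt "0 0 0 0 1" --pt "0 0 0 0 1"

```text
time: 8.7
eef_pos: [0.4713, 0.0206, 0.1705]
tcp_rot: [-0.514, -0.485, 0.515, -0.484]
contact_force: [0.6, -0.1, 0.7]
opening: 0.999
```

Run:
```python
from h import *
d=snap('wrist','w4');t=snap('top','t4');s=snap('side','s4')
plan([.472,.0206,.06],-3.3)
for q in(d,t,s): tabs(q,.044,3);print()
```

```text
jaw now -3.49 turn -0.19 shift cm [11.11  0.04 -0.  ] tool x [-0.  0. -1.] z [-0.061 -0.998 -0.   ] t 8.85 q6 -0.11 tcp [0.4717 0.0206 0.1711] F [-0.6 -0.2  0.9] op 1.003
tab [245 183   8  29 214] [248.7 197.2] [0.4418 0.0256 0.044 ]
tab [310 184   9  29 212] [313.7 198.2] [0.5011 0.0211 0.044 ]

tab [121 291  16  20 154] [129.3 300.6] [0.292  0.3575 0.044 ]

tab [226 178  12   4  39] [231.6 179.4] [0.295  0.3411 0.044 ]
tab [276 219   2   8  12] [276.3 222.2] [ 0.4999 -0.0016  0.044 ]
```

View pics/w4.png

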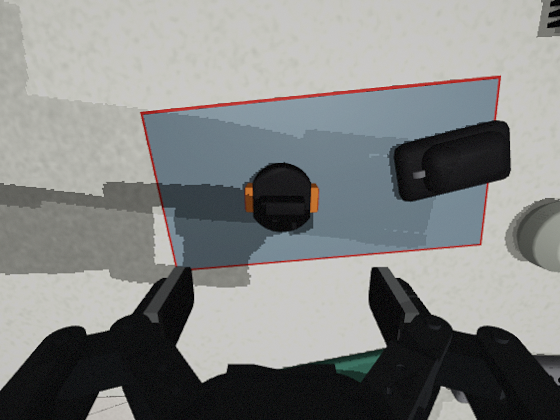

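The cap stands upright on the mat at (282,197), with tabs at (249,197) and (314,198). I'll touch the mat beside it with the fingers at 55 mm to find where the tips are at that opening.

drive_tool --pt "0 0 2.5 0 0.647" --pt "2 0 2.7 0 0.647" --pt "4 0 0 0 0.647" --pt "4 0 0 0 0.647" --pt "4 0 0 0 0.647" --pt "1.5 0 0 0 0.647" --pt "0 0 0 0 0.647" --pt "0 0 0 0 0.647" --force 30

```text
time: 9.65
eef_pos: [0.469, -0.0314, 0.0167]
tcp_rot: [0.515, 0.484, -0.515, 0.485]
contact_force: [0.8, 0.5, 0.4]
opening: 0.644
```

drive_tool --pt "0.5 0 0 0 0.647" --pt "0.3 0 0 0 0.647" --pt "0.2 0 0 0 0.647" --pt "0.1 0 0 0 0.647" --pt "0 0 0 0 0.647"

```text
time: 10.15
eef_pos: [0.4686, -0.0313, 0.0053]
tcp_rot: [0.515, 0.484, -0.515, 0.484]
contact_force: [0.5, 0.4, -0.2]
opening: 0.644
```

drive_tool --pt "0.2 0 0 0 0.647" --pt "0.1 0 0 0 0.647" --pt "0.1 0 0 0 0.647" --pt "0 0 0 0 0.647"

```text
time: 10.55
eef_pos: [0.4684, -0.0313, 0.001]
tcp_rot: [-0.515, -0.485, 0.515, -0.484]
contact_force: [-0.4, 0.5, -0.5]
opening: 0.647
```

drive_tool --pt "0.1 0 0 0 0.647" --pt "0.1 0 0 0 0.647" --pt "0 0 0 0 0.647"

```text
time: 10.85
eef_pos: [0.4685, -0.0313, -0.0009]
tcp_rot: [-0.515, -0.484, 0.515, -0.484]
contact_force: [0.1, 0.7, -0.2]
opening: 0.644
```

drive_tool --pt "0.1 0 0 0 0.647" --pt "0 0 0 0 0.647"

```text
time: 11.05
eef_pos: [0.4686, -0.0313, -0.001]
tcp_rot: [-0.515, -0.485, 0.515, -0.484]
contact_force: [-2.7, 0.2, 6.7]
opening: 0.648
```

Tip contact came at TCP z = -1 mm, so the tips sit 4 mm behind the TCP at 55 mm. I'll grip the tabs with the TCP at z = 20 mm, which puts the tips 3 mm above the rim once the cap is seated.

drive_tool --pt "-3 0 0 0 1" --pt "-4 0 0 0 1" --pt "-4 0 0 0 1" --pt "0 0.1 -2.5 0 1" --pt "0 0.2 -2.7 0 1" --pt "0 0 0 0 1" --pt "0 0 0 0 1" --pt "0 0 0 0 1"

```text
time: 11.85
eef_pos: [0.4745, 0.02, 0.1079]
tcp_rot: [-0.515, -0.484, 0.515, -0.484]
contact_force: [0.3, -0.5, 0.6]
opening: 0.998
```

Run:
```python
from h import *
plan([.4717,.0206,.02],-3.5)
```

```text
jaw now -3.53 turn -0.03 shift cm [ 8.79 -0.28 -0.05] tool x [-0.001 -0.    -1.   ] z [-0.062 -0.998  0.   ] t 11.85 q6 -0.11 tcp [0.4745 0.02   0.1079] F [ 0.3 -0.5  0.6] op 0.998
```

drive_tool --pt "0 -0.2 0 0 1" --pt "2 0 0 0 1" --pt "2 0 0 0 1" --pt "2 0 0 0 1" --pt "1.5 0 0 0 1" --pt "0.8 0 0 0 1" --pt "0.4 0 0 0 1" --pt "0 0 0 0 1" --pt "0 0 0 0 1"

```text
time: 12.75
eef_pos: [0.4734, 0.0203, 0.0219]
tcp_rot: [0.515, 0.484, -0.515, 0.485]
contact_force: [-0.1, -1.1, 0.1]
opening: 0.999
```

Run:
```python
from h import *
plan([.4717,.0206,.02],-3.5)
```

```text
jaw now -3.53 turn -0.03 shift cm [ 0.19 -0.17 -0.02] tool x [ 0.001 -0.    -1.   ] z [-0.062 -0.998  0.   ] t 12.75 q6 -0.11 tcp [0.4734 0.0203 0.0219] F [-0.1 -1.1  0.1] op 0.999
```

drive_tool --pt "0.2 -0.15 0 0 1" --pt "0 0 0 0 0.6" --pt "0 0 0 0 0.6" --pt "0 0 0 0 0.6" --pt "0 0 0 0 0.6" --pt "0 0 0 0 0.6" --pt "0 0 0 0 0.6" --pt "0 0 0 0 0.6" --force 40

```text
time: 13.55
eef_pos: [0.4716, 0.0205, 0.0215]
tcp_rot: [-0.515, -0.485, 0.515, -0.484]
contact_force: [-6.7, 0.6, 14.6]
opening: 0.615
```

Run:
```python
from h import *
plan([.4717,.0206,.02],-3.5)
```

```text
jaw now -3.5 turn 0.0 shift cm [ 0.15  0.01 -0.01] tool x [-0.002 -0.    -1.   ] z [-0.061 -0.998  0.   ] t 13.55 q6 -0.11 tcp [0.4716 0.0205 0.0215] F [-6.7  0.6 14.6] op 0.615
```

drive_tool --pt "0 0 0 0 0.4" --pt "0 0 0 0 0.4" --pt "0 0 0 0 0.4"

```text
time: 13.85
eef_pos: [0.4716, 0.0205, 0.0215]
tcp_rot: [-0.515, -0.485, 0.515, -0.484]
contact_force: [-5.6, 0.2, 14.9]
opening: 0.618
```

Run:
```python
from h import *
plan([.4717,.0206,.12],-3.5); d=snap('wrist','w5'); tabs(d,.04,5)
cv2.imwrite('pics/w5c.png',cv2.resize(np.clip(d['frame'][120:330,140:420,::-1]*1.5,0,255).astype(np.uint8),(800,600)))
```

```text
jaw now -3.5 turn 0.0 shift cm [-9.85 -0.   -0.  ] tool x [-0.002 -0.    -1.   ] z [-0.061 -0.998  0.   ] t 13.85 q6 -0.11 tcp [0.4716 0.0205 0.0215] F [-5.6  0.2 14.9] op 0.618
```

View pics/w5c.png

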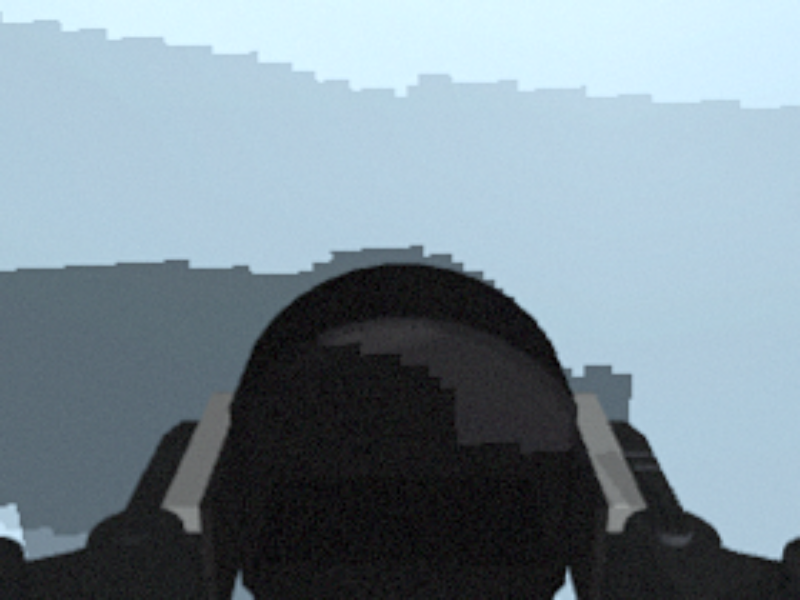

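The pinch is good: both pads lie against the head and no orange shows. I'll lift and carry.

drive_tool --pt "-1 0 0 0 0.4" --pt "-2 0 0 0 0.4" --pt "-4 0 0 0 0.4" --pt "-4 0 0 0 0.4" --pt "-4 0 0 0 0.4" --pt "-4 0 0 0 0.4" --pt "-4 0 0 0 0.4" --pt "-2 0 0 0 0.4" --pt "0 0 0 0 0.4" --pt "0 0 0 0 0.4"

```text
time: 14.9
eef_pos: [0.4707, 0.0207, 0.2682]
tcp_rot: [-0.515, -0.485, 0.515, -0.484]
contact_force: [0.2, -0.4, -2.4]
opening: 0.61
```

Run:
```python
from h import *
plan([.5475,-.293,.268])
```

```text
jaw now -3.52 turn 0 shift cm [1.000e-02 9.590e+00 3.084e+01] tool x [-0.001  0.    -1.   ] z [-0.061 -0.998 -0.   ] t 14.9 q6 -0.11 tcp [0.4707 0.0207 0.2682] F [ 0.2 -0.4 -2.4] op 0.61
```

drive_tool --pt "0 1 2.5 0 0.4" --pt "0 1.2 4 0 0.4" --pt "0 1.2 4 0 0.4" --pt "0 1.2 4 0 0.4" --pt "0 1.4 3 0 0.4" --pt "0 1.5 1.5 0 0.4" --pt "0 1 0.8 0 0.4" --pt "0 0.5 0.2 0 0.4" --pt "0 0.5 0 0 0.4" --pt "0 0 0 0 0.4"

```text
time: 15.9
eef_pos: [0.554, -0.1838, 0.2687]
tcp_rot: [-0.515, -0.485, 0.515, -0.484]
contact_force: [-0.5, -0.4, -1.4]
opening: 0.609
```

drive_tool --pt "0 0 0 0 0.4" --pt "0 0 0 0 0.4"

```text
time: 16.1
eef_pos: [0.5536, -0.1841, 0.2694]
tcp_rot: [0.515, 0.485, -0.515, 0.485]
contact_force: [-0.9, -0.2, -1.3]
opening: 0.611
```

Run:
```python
from h import *
d=snap('wrist','w6')
for v in(80,120,160): print(ringfit(d,.199,[.5475,-.293],v))
plan([.5475,-.293,.268])
```

```text
[(32, array([ 0.5402, -0.2998]), np.float64(0.0049), np.float64(0.0015)), (361, array([ 0.5469, -0.2935]), np.float64(0.0419), np.float64(0.0125)), (21, array([ 0.6105, -0.2562]), np.float64(0.0028), np.float64(0.0008)), (22, array([ 0.4879, -0.2485]), np.float64(0.0029), np.float64(0.0007))]
[(366, array([ 0.5472, -0.2897]), np.float64(0.0434), np.float64(0.0109))]
[(368, array([ 0.5471, -0.2886]), np.float64(0.0437), np.float64(0.0104))]
jaw now -3.48 turn 0 shift cm [ 0.15  0.04 10.89] tool x [ 0. -0. -1.] z [-0.061 -0.998  0.   ] t 16.15 q6 -0.43 tcp [ 0.5537 -0.1843  0.2695] F [ 0.1 -0.4 -1.8] op 0.611
```

View pics/w6.png

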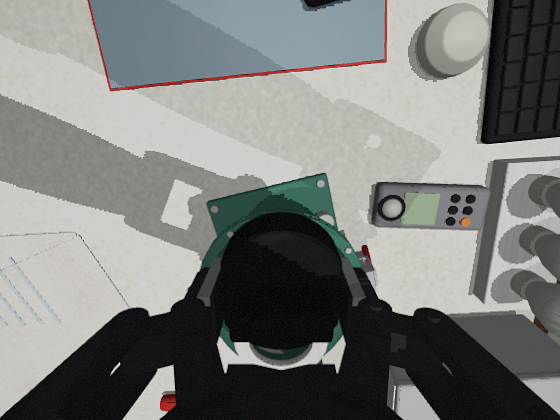

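From here the cap hides the port. The camera looks back over its own side, so I'll pass beyond the port to see it clearly.

drive_tool --pt "-1 0 2 0 0.4" --pt "-1 0 4 0 0.4" --pt "0 0 4 0 0.4" --pt "0 0 4 0 0.4" --pt "0 0 4 0 0.4" --pt "0 0 3 0 0.4" --pt "0 0 1 0 0.4" --pt "0 0 0 0 0.4" --pt "0 0 0 0 0.4" --pt "0 0 0 0 0.4"

```text
time: 17.15
eef_pos: [0.5407, -0.4028, 0.2894]
tcp_rot: [0.515, 0.485, -0.515, 0.485]
contact_force: [0.5, -0.2, -2.3]
opening: 0.614
```

Run:
```python
from h import *
d=snap('wrist','w7')
for v in(80,120,160): print(ringfit(d,.199,[.5475,-.293],v))
plan([.5475,-.293,.268])
cv2.imwrite('pics/w7s.png',d['frame'][:,:,::-1])
```

```text
[(151, array([ 0.5463, -0.3034]), np.float64(0.0178), np.float64(0.0007)), (56, array([ 0.5468, -0.2746]), np.float64(0.0099), np.float64(0.0011)), (348, array([ 0.5466, -0.2929]), np.float64(0.0401), np.float64(0.0006))]
[(250, array([ 0.5475, -0.292 ]), np.float64(0.0271), np.float64(0.0016)), (345, array([ 0.5467, -0.2928]), np.float64(0.04), np.float64(0.0006))]
[(73, array([ 0.6204, -0.2846]), np.float64(0.0069), np.float64(0.0022)), (255, array([ 0.5474, -0.292 ]), np.float64(0.0275), np.float64(0.0016)), (118, array([ 0.6102, -0.2662]), np.float64(0.009), np.float64(0.0024)), (344, array([ 0.5466, -0.2928]), np.float64(0.0397), np.float64(0.0005))]
jaw now -3.42 turn 0 shift cm [  2.15   0.02 -11.01] tool x [ 0.  0. -1.] z [-0.06  -0.998 -0.   ] t 17.2 q6 -0.73 tcp [ 0.5408 -0.4029  0.2895] F [-0.3  0.6 -1.8] op 0.613
```

View pics/w7.png

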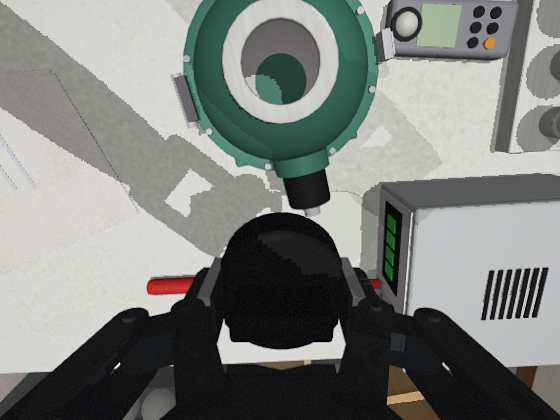

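The port rim fits well here: centre (0.5467,-0.2929), radius 40 mm, agreeing with the top view to 0.5 mm. I'll go above it.

drive_tool --pt "0 0 -2 0 0.4" --pt "0 0 -3.5 0 0.4" --pt "0 0 -3.5 0 0.4" --pt "0 0 -1.5 0 0.4" --pt "0 0 -0.5 0 0.4" --pt "2 0 0 0 0.4" --pt "3 0 0 0 0.4" --pt "1 0 0 0 0.4" --pt "0 0 0 0 0.4" --pt "0 0 0 0 0.4"

```text
time: 18.2
eef_pos: [0.5474, -0.2953, 0.2301]
tcp_rot: [0.515, 0.484, -0.515, 0.485]
contact_force: [-1.0, 0.1, -1.4]
opening: 0.614
```

Run:
```python
from h import *
plan([.547,-.293,.221])
```

```text
jaw now -3.55 turn 0 shift cm [ 0.91 -0.05 -0.23] tool x [ 0.001 -0.001 -1.   ] z [-0.062 -0.998  0.001] t 18.2 q6 -0.6 tcp [ 0.5474 -0.2953  0.2301] F [-1.   0.1 -1.4] op 0.614
```

drive_tool --pt "0 0 -0.2 0 0.4" --pt "0.7 0 0 0 0.4" --pt "0 0 0 0 0.4" --pt "0 0 0 0 0.4" --pt "0 0 0 0 0.4"

```text
time: 18.7
eef_pos: [0.5472, -0.2927, 0.2224]
tcp_rot: [0.515, 0.484, -0.515, 0.484]
contact_force: [-0.1, -0.0, -2.3]
opening: 0.613
```

Run:
```python
from h import *
plan([.547,-.293,.219])
```

```text
jaw now -3.52 turn 0 shift cm [ 0.34 -0.02  0.03] tool x [ 0. -0. -1.] z [-0.061 -0.998  0.   ] t 18.7 q6 -0.59 tcp [ 0.5472 -0.2927  0.2224] F [-0.1 -0.  -2.3] op 0.613
```

drive_tool --pt "0.2 0 0 0 0.4" --pt "0.2 0 0 0 0.4" --pt "0.2 0 0 0 0.4" --pt "0.1 0 0 0 0.4" --pt "0 0 0 0 0.4" --pt "0 0 0 0 0.4"

```text
time: 19.3
eef_pos: [0.5472, -0.2927, 0.2152]
tcp_rot: [-0.515, -0.484, 0.515, -0.484]
contact_force: [0.7, 0.2, -2.0]
opening: 0.61
```

drive_tool --pt "0.2 0 0 0 0.4" --pt "0.2 0 0 0 0.4" --pt "0.1 0 0 0 0.4" --pt "0 0 0 0 0.4" --pt "0 0 0 0 0.4"

```text
time: 19.8
eef_pos: [0.5472, -0.2926, 0.2102]
tcp_rot: [-0.515, -0.484, 0.515, -0.484]
contact_force: [0.4, 0.2, -1.7]
opening: 0.616
```

Cap bottom is at about 0.192, 7 mm inside the bore, with no contact force. I'll continue down.

drive_tool --pt "0.2 0 0 0 0.4" --pt "0.2 0 0 0 0.4" --pt "0.2 0 0 0 0.4" --pt "0.1 0 0 0 0.4" --pt "0 0 0 0 0.4" --pt "0 0 0 0 0.4"

```text
time: 20.4
eef_pos: [0.5472, -0.2927, 0.2032]
tcp_rot: [-0.515, -0.484, 0.515, -0.484]
contact_force: [0.4, 0.3, -2.2]
opening: 0.614
```

drive_tool --pt "0.1 0 0 0 0.4" --pt "0.1 0 0 0 0.4" --pt "0.1 0 0 0 0.4" --pt "0 0 0 0 0.4" --pt "0 0 0 0 0.4"

```text
time: 20.9
eef_pos: [0.5472, -0.2926, 0.2002]
tcp_rot: [-0.515, -0.484, 0.515, -0.484]
contact_force: [0.9, 0.4, -1.5]
opening: 0.61
```

drive_tool --pt "0.1 0 0 0 0.4" --pt "0 0 0 0 0.4" --pt "0 0 0 0 0.4"

```text
time: 21.2
eef_pos: [0.5473, -0.2927, 0.1997]
tcp_rot: [0.515, 0.484, -0.515, 0.485]
contact_force: [0.2, 0.6, 1.1]
opening: 0.614
```

drive_tool --pt "0.05 0 0 0 0.4" --pt "0 0 0 0 0.4" --pt "0 0 0 0 0.4"

```text
time: 21.5
eef_pos: [0.5473, -0.2928, 0.1997]
tcp_rot: [0.515, 0.484, -0.515, 0.485]
contact_force: [-1.7, 1.3, 5.4]
opening: 0.609
```

Seated: force rose at TCP z 0.1997, against 0.1995 predicted. I'll open in steps, lowering slightly to cancel the pads' backward swing so they don't drag the cap up.

drive_tool --pt "0 0 0 0 0.63" --pt "0.05 0 0 0 0.66" --pt "0.08 0 0 0 0.7" --pt "0.08 0 0 0 0.75" --pt "0.08 0 0 0 0.8" --pt "0.05 0 0 0 0.84" --pt "0 0 0 0 1" --pt "0 0 0 0 1" --pt "0 0 0 0 1"

```text
time: 22.4
eef_pos: [0.5472, -0.2926, 0.1953]
tcp_rot: [-0.515, -0.484, 0.515, -0.484]
contact_force: [-0.4, 0.4, -1.0]
opening: 0.995
```

Run:
```python
from h import *
plan([.547,-.293,.30])
```

```text
jaw now -3.52 turn 0 shift cm [-10.47  -0.02   0.04] tool x [-0.  0. -1.] z [-0.061 -0.998 -0.   ] t 22.4 q6 -0.59 tcp [ 0.5472 -0.2926  0.1953] F [-0.4  0.4 -1. ] op 0.995
```

drive_tool --pt "-1 0 0 0 1" --pt "-3 0 0 0 1" --pt "-4 0 0 0 1" --pt "-4 0 0 0 1" --pt "0 0 3 0 1" --pt "0 0 4 0 1" --pt "0 0 4 0 1" --pt "0 0 0 0 1" --pt "0 0 0 0 1" --pt "0 0 0 0 1"

```text
time: 23.4
eef_pos: [0.5406, -0.4016, 0.3158]
tcp_rot: [0.515, 0.485, -0.515, 0.485]
contact_force: [-0.6, 0.4, -0.2]
opening: 0.998
```

Run:
```python
from h import *
w=snap('wrist','w8');s=snap('side','s8');t=snap('top','t8')
print(readout.get_state()['time'],readout.get_state()['contact_force'])
tabs(w,.240,10); print(ringfit(w,.199,[.547,-.293],120))
def br(a,k=1.6): return np.clip(a[:,:,::-1]*k,0,255).astype(np.uint8)
o=np.zeros((600,800,3),np.uint8)
o[:300,:400]=cv2.resize(br(w['frame'][0:180,160:400]),(400,300))
o[:300,400:]=cv2.resize(br(s['frame'][215:305,250:370],1.3),(400,300),interpolation=cv2.INTER_CUBIC)
o[300:,:400]=cv2.resize(br(t['frame'][80:330,60:393],1.8),(400,300))
o[300:,400:]=cv2.resize(br(s['frame'][140:380,180:500],1),(400,300))
cv2.imwrite('pics/fin.png',o)
```

```text
23.55 [ 0.43789337 -0.2147145  -0.22427507]
tab [471  43  10  11  78] [475.6  48.1] [ 0.6728 -0.292   0.24  ]
tab [233  47  12  38 376] [238.4  64.7] [ 0.5194 -0.2927  0.24  ]
tab [318  47  11  38 364] [322.8  65. ] [ 0.5743 -0.2963  0.24  ]
[(302, array([ 0.5469, -0.2918]), np.float64(0.0379), np.float64(0.0028)), (305, array([ 0.5464, -0.2916]), np.float64(0.038), np.float64(0.0016))]
```

View pics/fin.png

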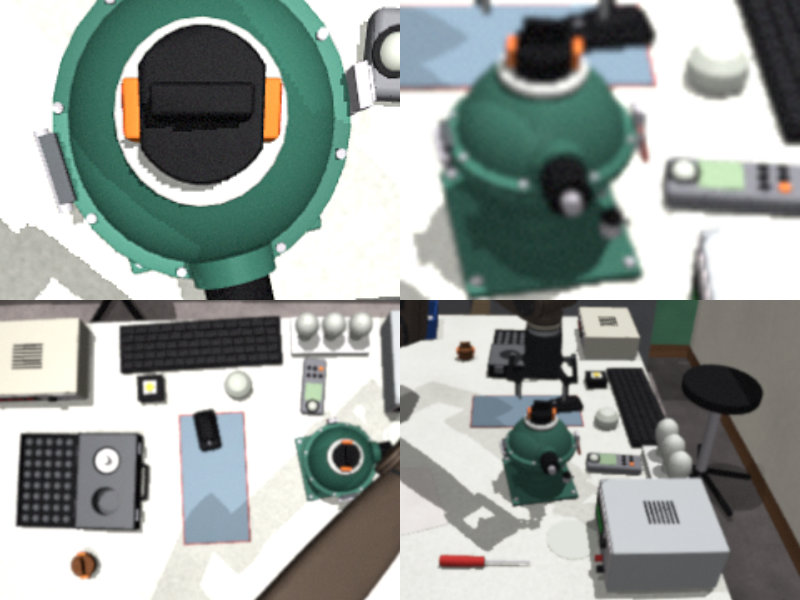

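The final picture shows the cap centred on the rim, head on the rim, bar on top and both orange tabs standing out equally. The other objects are where they were. One last numeric check on seat height and tab spread, then I'll hand it in.

Run:
```python
from h import *
w=load('w8');s=load('s8')
a=plane(w,[[238.4,64.7],[322.8,65.0]],.222); print(a.round(4),np.linalg.norm(a[0]-a[1]))
h=cv2.cvtColor(s['frame'],cv2.COLOR_RGB2HSV);m=((h[...,0]>2)&(h[...,0]<22)&(h[...,1]>130)&(h[...,2]>60)).astype(np.uint8)
n,l,st,ce=cv2.connectedComponentsWithStats(m[:260])
print([(st[i].tolist(),ce[i].round(1)) for i in range(1,n) if 260<ce[i][0]<330])
for z in(.202,.212,.222): print(z,proj(s,[[.517,-.291,z],[.577,-.295,z]]).round(1).tolist())
sign_off()
```

```text
[[ 0.5173 -0.2903  0.222 ]
 [ 0.5767 -0.2941  0.222 ]] 0.0595645335324383
[([301, 225, 5, 10, 30], array([302.7, 228.7])), ([283, 226, 3, 9, 22], array([283.8, 229.5]))]
0.202 [[282.0, 232.4], [301.8, 233.3]]
0.212 [[282.0, 229.7], [301.9, 230.6]]
0.222 [[282.1, 226.9], [302.0, 227.9]]
the job is handed in; nothing more can be done
```

The black dust cap is on the sphere's port, and I handed the job in at about 23.6 s of the 58 s allowed.

I lifted the cap out of the foam by its grip bar and stood it on the middle of the mat. There I turned the gripper 90° and pinched both tabs fully in. The cap then went straight down into the port with about 7 N of contact at most. I opened the fingers in small steps so they would not drag it back up.

**Last checks:**
- **Seat:** first contact came with the gripper at 199.7 mm height, against 199.5 mm expected for a cap that is home.
- **Tabs:** their centres are 59.6 mm apart, against 60 mm expected when sprung out and 54 mm when pinched.
- **Level:** both tabs show in the side view within about a pixel (2–4 mm) of the seated height. The latch noses under the rim cannot be seen directly, so I inferred them from the seat height and the tabs.
- **Surroundings:** the robot is clear and touching nothing. By eye, nothing else has moved.

The wrist and top cameras disagreed by about 2–3 mm sideways at the case. That was harmless for gripping the bar. At the port they agreed within 0.5 mm.

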